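Set and lock the index head

TASK

Roll the index wheel by its knurled rim, click by click, until the red mark stands at the brass pointers, and let it rest there. Then fetch the yellow-tabbed lock pin from its plywood holder and push it fully home through the cheek, the wheel's red-ringed hole and the far cheek, from the side away from the wooden spindle, so that the wheel is locked at its mark, and let go. Leave the other things on the bench where they are.

Things in the scene. Friction and masses are not known exactly. Their poses are not given: they have to be found in the camera images.
- index_wheel (a joint): Turn of the index wheel, rad. 0: red rim mark at the top, at the brass pointers, and the lock hole in line with the cheeks' holes. Rolling the top of the rim away, to +x of the head, lowers it. 16 clicks a turn: clicks lie at multiples of 0.3927 rad (18 mm at the rim); let go, it settles on the nearest. Stops at -0.95 and 2.6. Starts 2 to 5 clicks above 0. 1 to 3 N along the rim rolls it.
- index_head: Green device fixed to the bench; origin under its centre. Base 130 (x) x 64 (y) x 8 mm; two cheeks, 10 mm thick, 92 mm long in x, outer faces at y = -21 and +21 mm, tops 90 mm above the bench (60 mm long in x there), a brass pointer on each. The index wheel turns between them; its axle runs along y, 55 mm up. A wooden spindle 28 mm thick on the axle sticks out to y = +83 mm.
- wheel_top (a point): Highest point of the wheel's knurled rim, mid-width, 101.5 mm above the bench (11 mm above the cheeks). Fixed to the head, does not turn; axes as the head's: x is the way the rim's top rolls, y along the axle. Steel wheel 93 mm in diameter, 14 mm wide; 32 ribs 1.5 mm high round the rim, two a click; a white line at each click and one red mark; one lock hole ringed in red.
- bore (a point): Centre of the lock hole's mouth in the outer face of the -y cheek, 28 mm towards -x from the axle, 55 mm above the bench; axes as the head's. The pin goes in here along +y: cheek (round hole 15 mm, 10 mm long), 4 mm gap, wheel (opening 15 to 16 mm, 14 mm long, in line only with index_wheel at 0), 4 mm gap, far cheek (15 mm hole, 10 mm long): 42 mm in all.
- pin_tip (a point): Centre of the lock pin's tip, on its axis; the pin's y axis runs from tab to tip, z up. Round steel shank 11 mm thick, 62 mm long, its last 10 mm tapered to 6 mm, on a yellow tab 45 long x 18 wide x 28 mm high with black grooves; the shank leaves the middle of the tab's end face (shoulder). 0.11 kg, heavy at the tab. Fully home: shoulder on the cheek, tip 62 mm past bore.
- pin_tab (a point): Centre of the pin's yellow tab, half-way up, on the pin's axis, 84.5 mm behind the tip, 22.5 mm behind the shoulder. On the bench the pin rests on its tab, axis level and 14 mm up, the shank clear of the bench. Held by the shank it cannot go home: lay it down and take it by the tab.
- pin_shank (a point): Point on the pin's axis 22 mm behind the tip and 40 mm ahead of the shoulder, in the middle of the part that sticks out of the holder. At the start the pin lies level in the holder, its axis 45 mm above the bench.
- pin_holder: Plywood holder fixed to the bench, 54 (x) x 72 (y) x 65 mm high, origin under its centre. A channel along y, 22 mm wide, floor 31 mm up, open above and at the +y end, holds the pin with its tip to +y. Its walls rise 6 mm above the tab, so the tab and the first 14 to 18 mm of shank cannot be gripped; 44 to 48 mm of shank stick out free.
- screwdriver: bystander, to be left where it is: screwdriver with a yellow handle, 31x230x33 mm
- tape_roll: bystander, to be left where it is: roll of masking tape lying flat, 100x98x25 mm
- stop_block: bystander, to be left where it is: plain pale wood block, 50x85x45 mm
- sanding_block: bystander, to be left where it is: brown cork sanding block, 64x112x34 mm

How it is judged (in metres and radians):
On the way, in this order (a step that is already met when the one before it is completed fails the run):
1. the wheel rests at its red mark, let go, with the pin not yet in (value of joint index_wheel between -0.1 and 0.1 rad and velocity of joint index_wheel between -0.1 and 0.1 rad/s and contact force between the fingers and anything else below 0.05 N and y of pin_tip in the frame of bore below 0 m), for 0.4 s.
2. the pin is fully home through both cheeks and the wheel (y of pin_tip in the frame of bore above 0.058 m and x of pin_tip in the frame of bore between -0.006 and 0.006 m and z of pin_tip in the frame of bore between -0.006 and 0.006 m and angle between the y axis of pin_tip and the y axis of bore, either way round below 0.12 rad and value of joint index_wheel between -0.1 and 0.1 rad), for 0.2 s.
At the end, for the whole second after the job is handed in: Wheel within 0.10 rad of its red mark (0). Pin home in all three holes: tip at least 58 mm past the mouth of the near hole (shoulder within 4 mm of the cheek), within 6 mm of the hole's axis in x and in z, pin within 0.12 rad of the hole's direction. Let go (all of step 2); the robot touches nothing.
It fails at once if a bystander is moved more than 30 mm (distance of any of screwdriver, tape_roll, stop_block, sanding_block from where it was at the start of the episode above 0.03 m).
It also fails if it takes over 72 s, if anything falls off the work surface, if the arm or the gripper's body presses on something with over 40 N, if the wrist force passes 120 N, or if a joint passes its speed limit or range.

ROBOT

A 7-joint arm with a two-finger parallel gripper is mounted at the origin on a cart in front of the work surface, level with it; the furniture and walls round the work are solid. World frame = base frame: x ahead of the robot, y to its left, z up, the work surface at z = 0. Lengths are in mm, angles in rad, forces in N, time in s.
With the tool pointing down it reaches from about 400 to 875 mm from the base axis. Payload 4.4 kg.
Tool frame: the origin (TCP) lies midway between the tips of the shut fingers; the grasp point (between the pads) lies 19 mm behind it (ctrl.pinch_z is the distance from the TCP to the grasp point, in mm); z points along the fingers, y is the line along which they close (so a half turn about z gives the same grasp; the last joint's range is limited). The gripper opens to 85 mm and grips with 20 to 120 N. Pads are 22 mm wide; open, the fingers measure 114 mm over their backs; the gripper's body (76 mm by 85 mm) begins 54 mm behind the grasp point. The pads swing forward as they close: fully open they stand 13 mm farther back than shut.
Start: joints at [1.2, 0.628, 0.038, 1.517, -0.027, 0.996, -0.02], TCP at [195.096, -620.045, 195.313] pointing down, gripper open.
Joint ranges: [-3.06, 3.06], [-0.37, 2.12], [-1.25, 1.32], [0.18, 2.47], [-1.1, 4.24], [0.23, 1.98], [-2.94, 2.94]. Speed limits (rad/s): [2.57, 2.57, 3.14, 3.14, 3.14, 3.14, 3.14].

INTERFACE

Orientations are given as [roll, pitch, yaw] about the fixed x, y, z axes, in that order (R = Rz(yaw) Ry(pitch) Rx(roll)).
In Python, from cell import read_state, cams, order, ctrl gives the robot as it stands.
- The arm moves only by the tool move_arm, never from a script. Its argument "targets" is text: rows parted by semicolons, each of 7 numbers parted by spaces: the gripper's target within -1 to 1 (fully open at 1, half-way at 0, shut at -1), then the shift along the tool's x, y, z in cm, then the turn, a rotation vector about the tool's x, y, z in degrees. A call has 1 to 5 rows; each row shifts and turns the commanded pose from where the row before left it, along the tool's axes as they then stand; what a row does not reach is not made up. A row lasts 1/12 s, in which the tool goes at most 41.7 mm and 7.16 degrees, less where a joint would pass 70% of its speed; a pose out of reach is approached as far as the arm can. A call with a gripper value outside its range is refused whole. The fingers move at their own pace and stop on an object; the grip force is fixed at half the most. Time passes only in rows, so rows that do not move let the fingers close. It gives the time, the measured TCP pose, the force, the opening and the grip force at its end, in the units of the state.
- read_state(): the state, without advancing time (a new reading comes with each control period).
- cams.get_image(name): name is "scene" or "top"; returns a dict with "color" (400x640x3 uint8, red, green, blue), "fovy" (degrees; the focal length in pixels is half the picture's height over the tangent of half this angle, whatever the lens; pixels are square), "cx", "cy" (the principal point, pixels), "k1" (the pictures are not rectified: a ray, as slopes to the right and down, at radius r is drawn at 1 + k1 r^2 times it, then the intrinsics apply), "rvec" (rotation vector, rad) and "tvec" (3), from world to camera coordinates, as OpenCV has them. Camera axes: x right, y down, z forward; pixel columns grow to the right and rows downward; lengths in mm; the calibration is good to about 2 mm. A picture is of the moment at which its call begins. There is no depth.
- order.finish_job(): hands the job in; it is judged then, once.
The state is a dict: "clock": time; "qpos": joint angles; "qd": joint speeds; "tau": joint torques, N m; "eef_pos": TCP position; "tool_rot": TCP orientation; "force": force on the tool from outside, world axes, zero at the start; "torque": the same for the moment, N m; "width": finger opening in mm; "gripper_force": force on a finger pad.
Only numpy, scipy, OpenCV 4.12 (cv2) and the standard library are available. Lean on these libraries where they do the work, as an engineer would, in place of code of your own. Each camera call takes 0.05 s, during which the arm holds its last target. There are 200 camera calls.

## Working session

There is one attempt and no reset: what is moved stays moved. The work goes in short steps, Python scripts to look and compute and a tool call to move; the robot and the scene stay as the last step left them, time stands still between calls to the robot, and variables do not carry over. Pictures are saved under pics/ and viewed, at most 10 in all, crops included, and the job is handed in when it is done.

Besides the shell and the picture viewer there is one more tool, called after "Call:" by a JSON object that holds its "api" and its "payload", one argument or row to a line. move_arm: Moves the arm, as the interface text tells. Its arguments: {"type":"object","properties":{"targets":{"type":"string"}},"required":["targets"]}

```bash
mkdir -p pics; ls
cat > h.py <<'E'
import numpy as np, cv2
from scipy.spatial.transform import Rotation as R
from cell import read_state, cams, order, ctrl
def get(n):
    return cams.get_image(n)
def K(d):
    f=d["color"].shape[0]/2/np.tan(np.radians(d["fovy"])/2)
    return f
def ray(d,u,v):
    f=K(d); p=np.array([(u-d["cx"])/f,(v-d["cy"])/f]); q=p.copy()
    for _ in range(30): q=p/(1+d["k1"]*(q@q))
    Rm=cv2.Rodrigues(np.array(d["rvec"],float))[0]; t=np.array(d["tvec"],float).ravel()
    return -Rm.T@t, Rm.T@np.array([q[0],q[1],1.])
def onz(d,u,v,z):
    o,r=ray(d,u,v); return o+r*(z-o[2])/r[2]
def proj(d,P):
    Rm=cv2.Rodrigues(np.array(d["rvec"],float))[0]; c=Rm@np.array(P,float)+np.array(d["tvec"],float).ravel()
    q=c[:2]/c[2]; q=q*(1+d["k1"]*(q@q)); f=K(d); return np.array([d["cx"]+f*q[0],d["cy"]+f*q[1]])
def save(d,name,box=None,s=1):
    im=d["color"][...,::-1]
    if box: im=im[box[1]:box[3],box[0]:box[2]]
    cv2.imwrite("pics/"+name,cv2.resize(im,None,fx=s,fy=s,interpolation=cv2.INTER_CUBIC))
E
python3 - <<'E'
from h import *
s=read_state(); print(s, ctrl.pinch_z)
a=get("scene"); b=get("top")
for n,d in (("scene",a),("top",b)):
    save(d,n+"0.png"); o,_=ray(d,0,0); print(n,o,d["fovy"],d["k1"],[onz(d,u,v,0)[:2].round() for u,v in((0,0),(639,0),(320,200),(0,399),(639,399))])
E
```

```text
pics
{'clock': 0.0, 'qpos': array([ 1.20019378,  0.62933794,  0.0384296 ,  1.51838147, -0.02699907,
        0.99632722, -0.02001038]), 'qd': array([-7.09420316e-04, -5.04097121e-06,  8.52657834e-04, -8.79952181e-04,
       -1.28132093e-03,  1.33744324e-03, -9.36857542e-05]), 'tau': array([-1.75264654e-05, -5.63405049e+01,  1.22589905e+00, -1.93450177e+01,
        1.08914659e-02,  1.02969847e-02,  1.17548834e-05]), 'eef_pos': array([ 194.88755662, -619.34946303,  194.38995158]), 'tool_rot': array([-3.13965638e+00,  1.92066107e-05,  3.04802377e-01]), 'force': array([ 0.21503465, -0.26240317,  0.31608349]), 'torque': array([-0.03177451,  0.05225942,  0.0138651 ]), 'gripper_force': 0.0, 'width': 85.78639499474926} 18.700000000000003
scene [ 206.73038744 -533.73369607  793.62406952] 57.0033108481581 -0.051185935715302514 [array([ -59., 2575.]), array([3517.,  325.]), array([640.,  41.]), array([-202.,  -42.]), array([ 865., -773.])]
top [ 353.76833185   11.51213174 1357.82411485] 43.15929443450215 0.009532482396743466 [array([1184.,  966.]), array([1211., -902.]), array([603.,  21.]), array([ 78., 824.]), array([ 102., -796.])]
```

View pics/scene0.png

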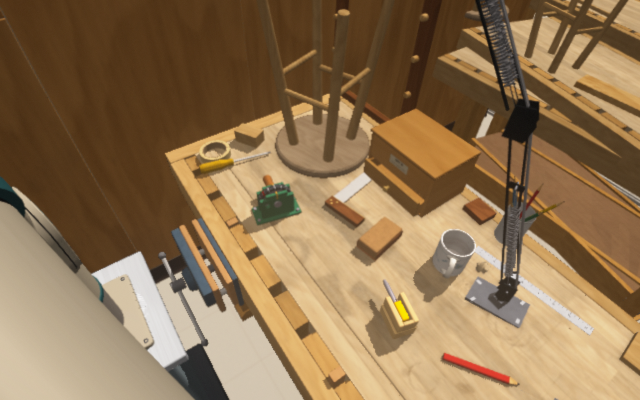

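View pics/top0.png

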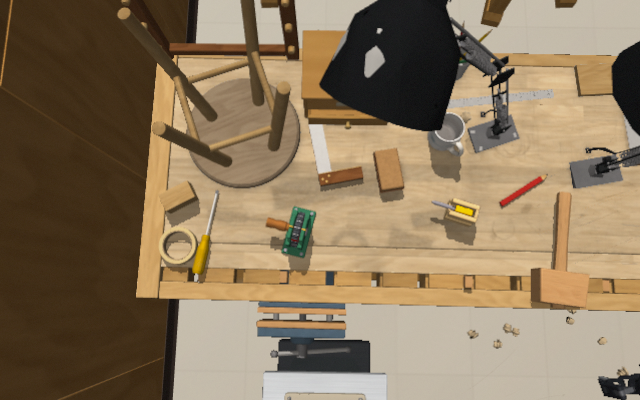

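Scene: green head at about (274,205), holder with yellow tab at (400,315), with the shank pointing up-left. Top: head at (298,232) with its spindle to the left (about +y), and holder at (462,210).

```bash
cat > crop.py <<'E'
from h import *
import sys
a=get("scene"); b=get("top")
def c(d,x0,y0,x1,y1,s):
    im=d["color"][y0:y1,x0:x1,::-1]; return cv2.resize(im,(400,300),interpolation=cv2.INTER_CUBIC)
m=np.vstack([np.hstack([c(a,234,165,314,225,5),c(a,360,270,440,330,5)]),np.hstack([c(b,258,200,338,260,5),c(b,422,180,502,240,5)])])
cv2.imwrite("pics/"+sys.argv[1],m)
E
python3 crop.py c0.png
python3 - <<'E'
from h import *
b=get("top");a=get("scene")
print(onz(b,298,232,0),onz(b,462,210,45),onz(b,395,60,500), onz(a,275,205,50),onz(a,400,310,50))
E
```

```text
[514.21382188  78.97488966   0.        ] [ 573.49464233 -352.86516787   45.        ] [ 771.37374588 -114.50731821  500.        ] [501.60149123  57.05472728  50.        ] [ 570.90217809 -352.89185357   50.        ]
```

View pics/c0.png

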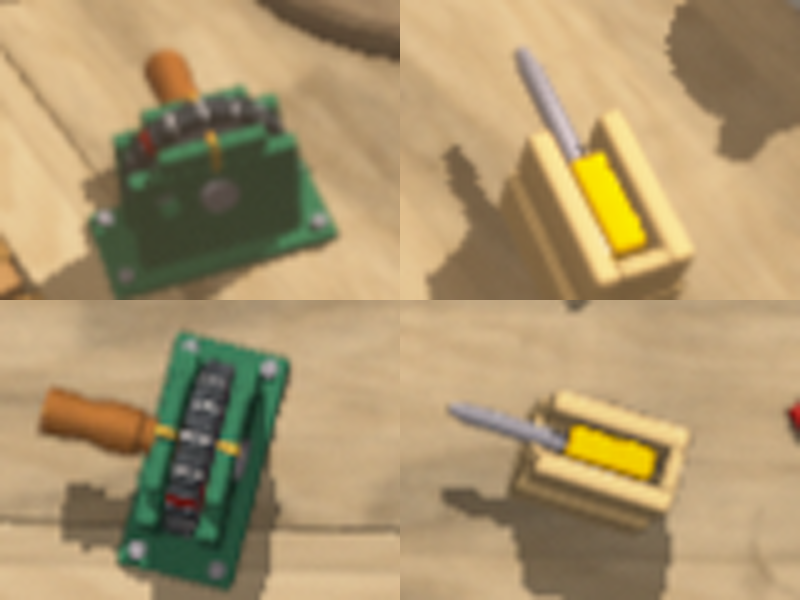

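The red mark is on the near (-x) side of the wheel, about 2–3 clicks from the pointers. Holder and head are nearly parallel. Next I'll measure them with masks.

```bash
cat > meas.py <<'E'
from h import *
def tri(a,pa,b,pb):
    o1,r1=ray(a,*pa);o2,r2=ray(b,*pb)
    A=np.c_[r1,-r2];s=np.linalg.lstsq(A,o2-o1,rcond=None)[0]
    p,q=o1+r1*s[0],o2+r2*s[1];return (p+q)/2,np.linalg.norm(p-q)
def mask(d,box,lo,hi):
    x0,y0,x1,y1=box;h=cv2.cvtColor(d["color"],cv2.COLOR_RGB2HSV)
    m=cv2.inRange(h,np.array(lo),np.array(hi));k=np.zeros_like(m);k[y0:y1,x0:x1]=m[y0:y1,x0:x1];return k
def cen(m):
    v,u=np.nonzero(m);return np.array([u.mean(),v.mean()]),len(u)
E
python3 - <<'E'
from meas import *
a=get("scene");b=get("top")
# tab
for d,box in ((a,(360,270,440,330)),(b,(422,180,502,240))):
    m=mask(d,box,(22,200,120),(32,255,255)); c,n=cen(m)
    print("tab",c,n,cv2.minAreaRect(np.argwhere(m>0)[:,::-1].astype(np.float32)),onz(d,*c,59))
f=lambda u,v:(258+u/5-.4,200+(v-300)/5-.4)
g=lambda u,v:(422+(u-400)/5-.4,180+(v-300)/5-.4)
print("tip",onz(b,*g(452,408),45)[:2], tri(a,(360+(522-400)/5-.4,270+50/5-.4),b,g(452,408)))
S=[onz(b,*f(*p),9) for p in((190,345),(270,368),(137,550),(217,570))]
S=np.array(S);print(S.round(1));print("centre",S.mean(0))
x=(S[0]+S[1]-S[2]-S[3]);y=S[0]+S[2]-S[1]-S[3];print("yaw",np.arctan2(x[1],x[0]),np.arctan2(-y[0],y[1]),np.linalg.norm(x)/2,np.linalg.norm(y)/2)
# pointers tri
for pa,pb in(((209-0,150),(228,447)),):
    print("ptr",tri(a,(234+213/5-.4,165+135/5-.4),b,f(231,445)),onz(b,*f(231,445),91),onz(b,*f(165,432),91))
for d,box in ((a,(234,165,314,225)),(b,(280,225,310,250))):
    for lo,hi in(((0,140,50),(6,255,255)),((172,140,50),(180,255,255))):
        m=mask(d,box,lo,hi)
        if m.any(): print("red",cen(m))
E
```

```text
tab [401.54074074 310.02222222] 135 ((401.7000732421875, 309.9000549316406), (20.124608993530273, 6.708203315734863), 63.43495178222656) [ 569.17940088 -356.99709772   59.        ]
tab [463.82352941 209.93277311] 119 ((463.9000244140625, 209.80001831054688), (18.024980545043945, 6.640782833099365), 18.43494987487793) [ 571.39977126 -353.71814102   59.        ]
tip [ 595.8314582  -274.69170125] (array([ 596.10258381, -275.09491097,   42.72416198]), np.float64(0.33817926736751913))
[[576.6  86.5   9. ]
 [564.7  43.    9. ]
 [465.5 112.1   9. ]
 [455.5  69.2   9. ]]
centre [515.58979146  77.69204518   9.        ]
yaw -0.23058737205701785 -0.2487056825546861 113.13135139687634 44.54514207076853
ptr (array([511.15277484,  60.18284513,  94.25018796]), np.float64(1.5555350996069242)) [512.29244629  60.03495841  91.        ] [518.39720774  93.48229051  91.        ]
red (array([262.75, 192.75]), 4)
red (array([293.5       , 239.66666667]), 6)
```

```bash
cat >> meas.py <<'E'
HC=np.array([515.4,77.3,0]);HY=-0.235
HR=R.from_euler('z',HY).as_matrix()
def wheelang(d,u,v):
    # ray intersect with wheel cylinder r=46.5 about axle (head y axis, z=55)
    o,r=ray(d,u,v);o=HR.T@(o-HC);r=HR.T@r
    A=r[0]**2+r[2]**2;B=2*(o[0]*r[0]+(o[2]-55)*r[2]);C=o[0]**2+(o[2]-55)**2-46.5**2
    s=(-B-np.sqrt(max(B*B-4*A*C,0)))/2/A;p=o+s*r
    return np.arctan2(-p[0],p[2]-55),p
E
python3 - <<'E'
from meas import *
a=get("scene");b=get("top")
print(wheelang(a,262.75,192.75),wheelang(b,293.5,239.67))
s=read_state();print(s["eef_pos"],s["tool_rot"])
print("head pts: bore",HC+HR@[-28,-21,55],"wheeltop",HC+HR@[0,0,101.5])
E
```

```text
(np.float64(0.8111525754009401), array([-33.71628473,  -2.56547935,  87.02283785])) (np.float64(0.7662082358365883), array([-32.24347632,   0.65329729,  88.50534636]))
[ 195.08907195 -620.03110705  195.28716079] [-3.14156631e+00 -6.47549330e-05  3.04774969e-01]
head pts: bore [483.27989575  63.39680243  55.        ] wheeltop [515.4  77.3 101.5]
```

```bash
cat > plan.py <<'E'
from h import *
import sys
# plan.py x y z yaw n [nturn]: prints rows
def plan(P,yaw,n,nt=None,g=1,start=None):
    s=read_state();p=np.array(s["eef_pos"]);y0=s["tool_rot"][2]
    nt=nt or n;d=(np.array(P)-p)/n;dy=(yaw-y0)/nt;y=y0;rows=[]
    for i in range(n):
        t=-np.degrees(dy) if i<nt else 0
        b=Rt(y).T@d/10
        rows.append("%g %.2f %.2f %.2f 0 0 %.2f"%(g,*b,t))
        if i<nt:y+=dy
    print("from",p.round(1),y0)
    for i in range(0,n,5):print("; ".join(rows[i:i+5]))
def Rt(y):return R.from_euler('xyz',[np.pi,0,y]).as_matrix()
if __name__=="__main__":
    a=[float(v) for v in sys.argv[1:]]
    plan(a[:3],a[3],int(a[4]),int(a[5]) if len(a)>5 else None,a[6] if len(a)>6 else 1)
E
python3 plan.py 503 80.2 160 1.336 20 10 -1
```

```text
from [ 195.1 -620.   195.3] 0.30477496938380555
-1 2.52 -2.88 0.18 0 0 -5.91; -1 2.80 -2.60 0.18 0 0 -5.91; -1 3.06 -2.30 0.18 0 0 -5.91; -1 3.28 -1.97 0.18 0 0 -5.91; -1 3.46 -1.63 0.18 0 0 -5.91
-1 3.61 -1.26 0.18 0 0 -5.91; -1 3.72 -0.88 0.18 0 0 -5.91; -1 3.79 -0.50 0.18 0 0 -5.91; -1 3.82 -0.10 0.18 0 0 -5.91; -1 3.81 0.29 0.18 0 0 -5.91
-1 3.76 0.68 0.18 0 0 0.00; -1 3.76 0.68 0.18 0 0 0.00; -1 3.76 0.68 0.18 0 0 0.00; -1 3.76 0.68 0.18 0 0 0.00; -1 3.76 0.68 0.18 0 0 0.00
-1 3.76 0.68 0.18 0 0 0.00; -1 3.76 0.68 0.18 0 0 0.00; -1 3.76 0.68 0.18 0 0 0.00; -1 3.76 0.68 0.18 0 0 0.00; -1 3.76 0.68 0.18 0 0 0.00
```

Call:
{"api": "move_arm", "payload": {
  "targets": "-1 2.5 -2.9 0.2 0 0 -5.9; -1 2.8 -2.6 0.2 0 0 -5.9; -1 3.0 -2.3 0.2 0 0 -5.9; -1 3.3 -2.0 0.2 0 0 -5.9; -1 3.5 -1.6 0.2 0 0 -5.9"
}}

```text
clock: 0.92
eef_pos: [272.2, -443.2, 185.4]
tool_rot: [3.141, 0.0, 0.824]
force: [-0.1, 0.0, -0.9]
width: 25.6
gripper_force: 0.0
```

Call:
{"api": "move_arm", "payload": {
  "targets": "-1 3.6 -1.3 0.2 0 0 -5.9; -1 3.7 -0.9 0.2 0 0 -5.9; -1 3.8 -0.5 0.2 0 0 -5.9; -1 3.8 -0.1 0.2 0 0 -5.9; -1 3.8 0.3 0.2 0 0 -5.9"
}}

```text
clock: 1.33
eef_pos: [348.9, -268.5, 175.6]
tool_rot: [3.141, 0.001, 1.339]
force: [1.1, 0.2, -0.0]
width: -0.0
gripper_force: 0.0
```

Call:
{"api": "move_arm", "payload": {
  "targets": "-1 3.8 0.7 0.2 0 0 0; -1 3.8 0.7 0.2 0 0 0; -1 3.8 0.7 0.2 0 0 0; -1 3.8 0.7 0.2 0 0 0; -1 3.8 0.7 0.2 0 0 0"
}}

```text
clock: 1.75
eef_pos: [427.6, -91.8, 165.6]
tool_rot: [3.141, 0.0, 1.334]
force: [0.6, -0.5, -1.4]
width: -0.2
gripper_force: 0.0
```

```bash
python3 plan.py 503 80.2 120 1.336 6 6 -1; python3 -c "
from h import *
s=read_state();print(s['qpos'],s['tool_rot'],s['width'])"
```

```text
from [427.6 -91.8 165.6] 1.3340752600355574
-1 3.08 0.55 0.76 0 0 -0.02; -1 3.08 0.55 0.76 0 0 -0.02; -1 3.08 0.55 0.76 0 0 -0.02; -1 3.08 0.55 0.76 0 0 -0.02; -1 3.08 0.55 0.76 0 0 -0.02
-1 3.08 0.55 0.76 0 0 -0.02
[ 0.36599209  0.38738855 -0.29294652  2.11163329  0.17835494  0.66438609
 -0.28394775] [3.14064177e+00 1.64358646e-04 1.33407526e+00] -0.20259729341981594
```

Call:
{"api": "move_arm", "payload": {
  "targets": "-1 3.7 0.7 0.8 0 0 0; -1 3.7 0.7 0.8 0 0 0; -1 3.7 0.7 0.8 0 0 0; -1 3.7 0.6 0.8 0 0 0; -1 3.7 0.6 0.8 0 0 0"
}}

```text
clock: 2.17
eef_pos: [503.1, 80.5, 125.1]
tool_rot: [3.141, -0.0, 1.335]
force: [-0.4, -0.3, -0.1]
width: -0.3
gripper_force: 0.0
```

Call:
{"api": "move_arm", "payload": {
  "targets": "-1 0 0 0.6 0 0 0; -1 0 0 0.4 0 0 0; -1 0 0 0 0 0 0"
}}

```text
clock: 2.42
eef_pos: [501.3, 78.0, 114.5]
tool_rot: [-3.14, 0.002, 1.335]
force: [-0.3, -1.4, -0.1]
width: 0.2
gripper_force: 0.0
```

```bash
python3 -c "
from meas import *
s=read_state();print(s['eef_pos'],s['force']);print('head frame',HR.T@(s['eef_pos']-HC))"
```

```text
[501.27716469  78.02926543 114.45456069] [-0.26367068 -1.44769876 -0.09738456]
head frame [-13.90446422  -2.57918204 114.45456069]
```

Call:
{"api": "move_arm", "payload": {
  "targets": "-1 0.25 0.2 0.6 0 0 0; -1 0 0 0.4 0 0 0; -1 0 0 0 0 0 0"
}}

```text
clock: 2.67
eef_pos: [504.4, 79.3, 104.8]
tool_rot: [-3.141, 0.001, 1.332]
force: [-0.1, 0.6, 0.1]
width: 0.2
gripper_force: 0.0
```

Call:
{"api": "move_arm", "payload": {
  "targets": "-1 0 0 0.2 0 0 0; -1 0 0 0.1 0 0 0; -1 0 0 0 0 0 0"
}}

```text
clock: 2.92
eef_pos: [504.7, 80.2, 102.3]
tool_rot: [-3.142, 0.0, 1.334]
force: [-0.1, -0.3, 0.5]
width: 0.2
gripper_force: 0.0
```

Call:
{"api": "move_arm", "payload": {
  "targets": "-1 0 0 0.1 0 0 0; -1 0 0 0.1 0 0 0; -1 0 0 0 0 0 0"
}}

```text
clock: 3.17
eef_pos: [504.8, 80.6, 100.3]
tool_rot: [-3.142, 0.0, 1.335]
force: [0.6, 0.3, 0.6]
width: 0.3
gripper_force: 0.0
```

Call:
{"api": "move_arm", "payload": {
  "targets": "-1 0 0 0.1 0 0 0; -1 0 0 0.05 0 0 0; -1 0 0 0 0 0 0"
}}

```text
clock: 3.42
eef_pos: [504.7, 80.7, 98.7]
tool_rot: [-3.141, 0.0, 1.335]
force: [-0.2, 0.5, -0.4]
width: 0.1
gripper_force: 0.0
```

Call:
{"api": "move_arm", "payload": {
  "targets": "-1 0 0.4 0 0 0 0; -1 0 0.4 0 0 0 0; -1 0 0.4 0 0 0 0; -1 0 0 0 0 0 0"
}}

```text
clock: 3.75
eef_pos: [517.9, 77.5, 98.9]
tool_rot: [3.14, -0.0, 1.334]
force: [1.0, -0.3, -0.1]
width: -0.2
gripper_force: 0.0
```

```bash
python3 crop.py c1.png; python3 -c "
from meas import *
s=read_state();print(s['eef_pos'],s['force']);print('head frame',HR.T@(s['eef_pos']-HC))"
```

```text
[516.73154745  77.73938409  98.77220118] [-0.79354097  0.53961245  0.04991316]
head frame [ 1.19264149  0.73734881 98.77220118]
```

View pics/c1.png

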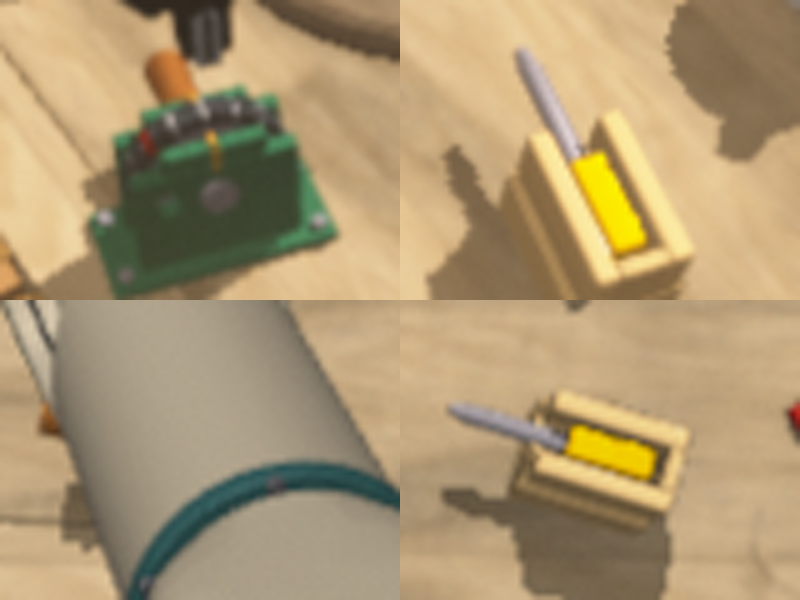

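```bash
python3 -c "
from meas import *
a=get('scene');b=get('top')
f=lambda p:((p[0]-234+.4)*5,(p[1]-165+.4)*5)
s=read_state();print('tcp',f(proj(a,s['eef_pos'])))
print(s['eef_pos'],s['clock'])
for q in ([0,0,101.5],[0,-16,91],[0,-21,55],[0,83,55],[-65,-32,8],[65,-32,8]):print(q,f(proj(a,HC+HR@q)))
"
```

```text
tcp (np.float64(205.2481289812776), np.float64(104.67129382295948))
[516.29885859  77.82918783  98.75043251] 3.95
[0, 0, 101.5] (np.float64(203.9559869754204), np.float64(102.29089081896473))
[0, -16, 91] (np.float64(214.1582896567861), np.float64(136.72397619499844))
[0, -21, 55] (np.float64(220.9020099143525), np.float64(189.11221233587352))
[0, 83, 55] (np.float64(166.6841575969168), np.float64(62.25004411146256))
[-65, -32, 8] (np.float64(117.59960631709032), np.float64(291.94815518557215))
[65, -32, 8] (np.float64(342.4107617895352), np.float64(228.51367894461941))
```

The measured TCP should project to crop (205,105), but the finger ends appear near (205,60). I'll take a closer look at the gripper.

```bash
python3 -c "
from meas import *
a=get('scene')
save(a,'g1.png',(225,100,325,220),5)
s=read_state();p=s['eef_pos']
for dz in (0,18.7,40,73,100):
  q=proj(a,p+[0,0,dz]);print(dz,(q-[225,100]+.4)*5)
"
```

```text
0 [250.14636026 429.60890101]
18.7 [247.89138655 404.44609541]
40 [245.24824643 374.90129148]
73 [240.98828933 327.16818821]
100 [237.34520682 286.23290461]
```

View pics/g1.png

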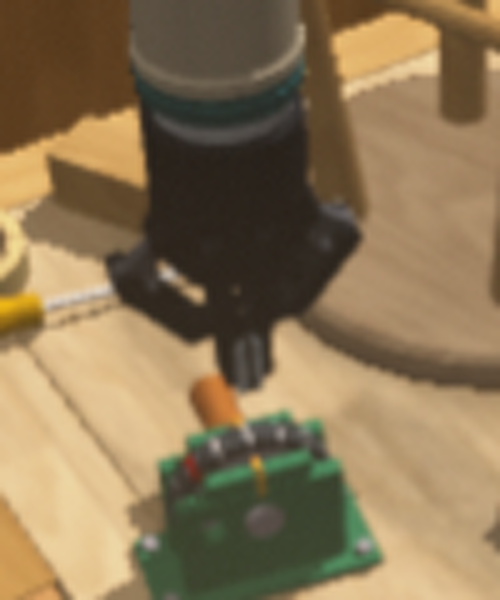

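The finger ends at (250,388) look about 30 mm above the reported TCP at (250,430). That fits with the lack of contact so far, so I'll lower carefully and watch the force.

Call:
{"api": "move_arm", "payload": {
  "targets": "-1 0 0 0.4 0 0 0; -1 0 0 0.4 0 0 0; -1 0 0 0.4 0 0 0; -1 0 0 0 0 0 0"
}}

```text
clock: 4.33
eef_pos: [515.7, 77.7, 85.8]
tool_rot: [-3.14, 0.001, 1.335]
force: [-0.8, 0.6, -0.5]
width: -0.2
gripper_force: 0.0
```

```bash
python3 -c "
from meas import *
a=get('scene')
save(a,'g2.png',(245,155,305,215),8)
s=read_state();p=s['eef_pos'];print(s)
for dz in (0,30):
  q=proj(a,p+[0,0,dz]);print(dz,(q-[245,155]+.4)*8)
"
```

```text
{'clock': 4.3833, 'qpos': array([-0.04538124,  0.61426439, -0.23501768,  1.97071432,  0.24536824,
        0.58500152, -0.68072073]), 'qd': array([ 0.00265959, -0.00766008, -0.00287529, -0.00817409, -0.00236223,
        0.00438808,  0.00193008]), 'tau': array([-1.51468272e-02, -4.79943073e+01, -2.15228051e+00, -1.22784743e+01,
        1.86471047e-02, -3.44753789e-02, -1.15037055e-02]), 'eef_pos': array([515.9100919 ,  77.79577101,  86.15103266]), 'tool_rot': array([-3.14031953e+00,  5.70803354e-04,  1.33469287e+00]), 'force': array([-0.17935492,  0.51058696,  0.44282617]), 'torque': array([ 0.00392968,  0.04304421, -0.020304  ]), 'gripper_force': 0.0, 'width': 0.2738774111004744}
0 [241.81542716 274.498602  ]
30 [236.06445646 210.57956611]
```

View pics/g2.png

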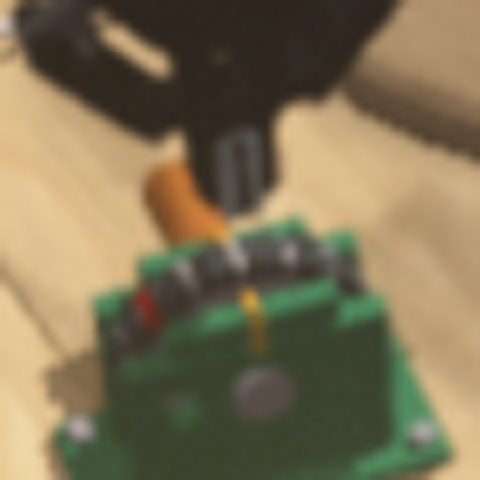

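Call:
{"api": "move_arm", "payload": {
  "targets": "-1 0 0 0.4 0 0 0; -1 0 0 0.4 0 0 0; -1 0 0 0.2 0 0 0; -1 0 0 0 0 0 0; -1 0 0 0 0 0 0"
}}

```text
clock: 4.8
eef_pos: [516.4, 77.8, 76.6]
tool_rot: [-3.141, 0.0, 1.335]
force: [0.5, 0.7, 0.3]
width: -0.2
gripper_force: 0.0
```

Call:
{"api": "move_arm", "payload": {
  "targets": "-1 0 0 0.15 0 0 0; -1 0 0 0.15 0 0 0; -1 0 0 0 0 0 0"
}}

```text
clock: 5.05
eef_pos: [516.4, 77.8, 73.6]
tool_rot: [-3.141, 0.0, 1.334]
force: [-0.7, 0.7, 0.5]
width: 0.1
gripper_force: 0.0
```

Call:
{"api": "move_arm", "payload": {
  "targets": "-1 0 0 0.1 0 0 0; -1 0 0 0 0 0 0"
}}

```text
clock: 5.22
eef_pos: [516.5, 77.8, 72.7]
tool_rot: [-3.142, -0.0, 1.335]
force: [-0.5, 0.2, 0.0]
width: 0.2
gripper_force: 0.0
```

Call:
{"api": "move_arm", "payload": {
  "targets": "-1 0 0 0.1 0 0 0; -1 0 0 0 0 0 0"
}}

```text
clock: 5.38
eef_pos: [516.4, 77.8, 71.7]
tool_rot: [-3.142, 0.0, 1.335]
force: [0.8, -0.8, -0.0]
width: 0.0
gripper_force: 0.0
```

Call:
{"api": "move_arm", "payload": {
  "targets": "-1 0 0 0.1 0 0 0; -1 0 0 0 0 0 0"
}}

```text
clock: 5.55
eef_pos: [516.4, 77.8, 70.7]
tool_rot: [-3.141, 0.0, 1.335]
force: [0.4, -0.9, 0.2]
width: 0.3
gripper_force: 0.0
```

```bash
python3 -c "
from meas import *
a=get('scene');b=get('top')
A=cv2.resize(a['color'][150:220,245:315,::-1],(480,480),interpolation=cv2.INTER_CUBIC)
B=cv2.resize(b['color'][150:290,230:360,::-1],(310,333),interpolation=cv2.INTER_CUBIC)
m=np.zeros((480,800,3),np.uint8);m[:,:480]=A;m[:333,485:795]=B;cv2.imwrite('pics/g3.png',m)
s=read_state();p=s['eef_pos'];print(p,s['force'],s['clock'])
for dz in (0,30):
  q=proj(a,p+[0,0,dz]);print(dz,(q-[245,150]+.4)*480/70)
"
```

```text
[516.45833043  77.83940914  70.79116876] [0.46747458 0.07680229 0.58778325] 5.65
0 [210.86289325 296.05301395]
30 [206.06640353 242.50668693]
```

View pics/g3.png

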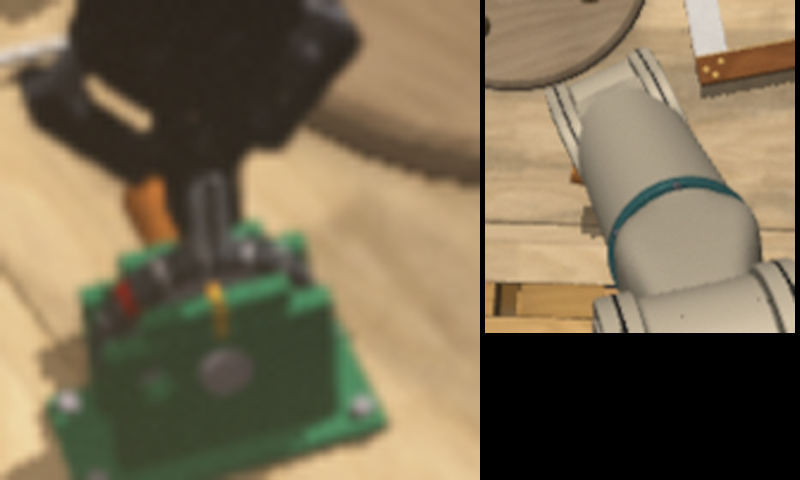

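The finger now hides the wheel's top white line at (210,255), so the true tip is about 25–30 mm above the reported TCP. I'll continue down to touch.

Call:
{"api": "move_arm", "payload": {
  "targets": "-1 0 0 0.1 0 0 0; -1 0 0 0 0 0 0"
}}

```text
clock: 5.82
eef_pos: [516.4, 77.8, 69.7]
tool_rot: [-3.141, 0.0, 1.334]
force: [0.3, 0.2, -0.6]
width: 0.0
gripper_force: 0.0
```

Call:
{"api": "move_arm", "payload": {
  "targets": "-1 0 0 0.1 0 0 0; -1 0 0 0 0 0 0"
}}

```text
clock: 5.98
eef_pos: [516.4, 77.9, 68.7]
tool_rot: [-3.141, 0.0, 1.335]
force: [-0.3, 0.1, -0.4]
width: 0.0
gripper_force: 0.0
```

Call:
{"api": "move_arm", "payload": {
  "targets": "-1 0 0 0.1 0 0 0; -1 0 0 0 0 0 0"
}}

```text
clock: 6.15
eef_pos: [516.4, 77.8, 67.7]
tool_rot: [-3.141, 0.0, 1.335]
force: [0.7, -0.3, 1.3]
width: -0.2
gripper_force: 0.0
```

Call:
{"api": "move_arm", "payload": {
  "targets": "-1 0 0 0.1 0 0 0; -1 0 0 0 0 0 0"
}}

```text
clock: 6.32
eef_pos: [516.4, 77.8, 66.7]
tool_rot: [-3.141, 0.0, 1.334]
force: [0.4, -0.3, 0.4]
width: 0.4
gripper_force: 0.0
```

Call:
{"api": "move_arm", "payload": {
  "targets": "-1 0 0 0.1 0 0 0; -1 0 0 0 0 0 0"
}}

```text
clock: 6.48
eef_pos: [516.4, 77.8, 65.7]
tool_rot: [-3.141, 0.0, 1.334]
force: [0.7, -0.4, 0.5]
width: -0.1
gripper_force: 0.0
```

Call:
{"api": "move_arm", "payload": {
  "targets": "-1 0 0 0.1 0 0 0; -1 0 0 0 0 0 0"
}}

```text
clock: 6.65
eef_pos: [517.1, 77.8, 65.2]
tool_rot: [3.14, -0.0, 1.334]
force: [0.0, -0.3, 3.3]
width: -0.4
gripper_force: 1.4
```

Call:
{"api": "move_arm", "payload": {
  "targets": "-1 0 0 0.1 0 0 0; -1 0 0 0 0 0 0"
}}

```text
clock: 6.82
eef_pos: [518.0, 77.6, 64.9]
tool_rot: [3.139, -0.0, 1.334]
force: [0.4, -1.1, 7.5]
width: 0.0
gripper_force: 4.3
```

Call:
{"api": "move_arm", "payload": {
  "targets": "-1 0 0.25 0 0 0 0; -1 0 0.25 0.03 0 0 0; -1 0 0.25 0.05 0 0 0; -1 0 0.25 0.08 0 0 0; -1 0 0 0 0 0 0"
}}

```text
clock: 7.23
eef_pos: [528.4, 75.3, 63.0]
tool_rot: [3.138, -0.001, 1.334]
force: [2.4, -1.0, 4.8]
width: -0.1
gripper_force: 2.6
```

```bash
cat > red.py <<'E'
from meas import *
a=get("scene")
for lo,hi in(((0,130,50),(6,255,255)),((172,130,50),(180,255,255))):
    m=mask(a,(250,180,300,200),lo,hi)
    if m.any(): c,n=cen(m);print("red",c,n,wheelang(a,*c)[0])
s=read_state();print('head frame',HR.T@(s['eef_pos']-HC),HR.T@s['force'],s['clock'])
E
python3 red.py
```

```text
red [265.88888889 190.55555556] 9 0.5703392708385937
head frame [12.84825888  1.05041754 62.95028786] [ 1.22656822 -0.12338732  6.26871346] 7.2833
```

The wheel rolls, with red going from 0.79 to 0.57. I'll continue to the first click, lift, then make a second stroke.

Call:
{"api": "move_arm", "payload": {
  "targets": "-1 0 0.25 0.07 0 0 0; -1 0 0.25 0.09 0 0 0; -1 0 0.2 0.09 0 0 0; -1 0 0 0 0 0 0"
}}

```text
clock: 7.62
eef_pos: [535.6, 73.6, 60.7]
tool_rot: [3.137, -0.001, 1.334]
force: [1.8, -0.8, 7.5]
width: -0.3
gripper_force: 4.1
```

Call:
{"api": "move_arm", "payload": {
  "targets": "-1 0 0 -0.7 0 0 0; -1 0 0 -0.7 0 0 0; -1 0 -1.5 0 0 0 0; -1 0 -1.5 0 0 0 0; -1 0 0 0 0 0 0"
}}

```text
clock: 8.03
eef_pos: [499.8, 81.6, 73.9]
tool_rot: [-3.137, 0.001, 1.337]
force: [-0.8, 0.5, 0.5]
width: -0.3
gripper_force: 0.0
```

```bash
python3 red.py
```

```text
red [268.09090909 189.72727273] 11 0.4319431967413076
head frame [-13.89609861   0.7620314   73.97277426] [1.16745904 0.69277756 0.31265838] 8.0833
```

Call:
{"api": "move_arm", "payload": {
  "targets": "-1 0 0.4 0.4 0 0 0; -1 0 0 0.4 0 0 0; -1 0 0 0.15 0 0 0; -1 0 0 0.15 0 0 0; -1 0 0 0 0 0 0"
}}

```text
clock: 8.5
eef_pos: [510.3, 79.7, 64.7]
tool_rot: [3.137, -0.001, 1.334]
force: [-1.3, -1.5, 21.8]
width: 0.2
gripper_force: 10.9
```

```bash
python3 red.py
```

```text
red [268.125 189.25 ] 8 0.41957790756246005
head frame [-5.49420501  1.11044355 64.71838805] [-2.93603388 -1.95187623 21.40203348] 8.55
```

Call:
{"api": "move_arm", "payload": {
  "targets": "-1 0 0.25 -0.1 0 0 0; -1 0 0.3 0 0 0 0; -1 0 0.3 0 0 0 0; -1 0 0.3 0.04 0 0 0; -1 0 0 0 0 0 0"
}}

```text
clock: 8.97
eef_pos: [523.0, 76.7, 64.4]
tool_rot: [3.136, -0.002, 1.333]
force: [3.0, -1.1, 9.1]
width: 0.0
gripper_force: 4.5
```

```bash
python3 red.py
```

```text
red [272.9 187.8] 10 0.13994106229394482
head frame [ 7.4571217   1.14524486 64.39633491] [ 3.30502427 -1.03898637  9.45646494] 9.0167
```

Another 5 mm or so, then lift straight off and let it settle.

Call:
{"api": "move_arm", "payload": {
  "targets": "-1 0 0.2 0.05 0 0 0; -1 0 0.2 0.05 0 0 0; -1 0 0.05 0 0 0 0; -1 0 0 0 0 0 0"
}}

```text
clock: 9.35
eef_pos: [527.2, 75.7, 63.4]
tool_rot: [3.136, -0.002, 1.333]
force: [1.5, -2.1, 8.9]
width: 0.6
gripper_force: 4.5
```

```bash
python3 red.py
```

```text
red [274.25  186.625] 8 0.043453859227916655
head frame [11.84607702  1.17033156 63.40480531] [ 2.63776263 -1.16271182  9.18472084] 9.4
```

Call:
{"api": "move_arm", "payload": {
  "targets": "-1 0 0 -0.6 0 0 0; -1 0 0 -1.0 0 0 0; -1 0 0 -2 0 0 0; -1 0 0 -3 0 0 0; -1 0 0 -3 0 0 0"
}}

```text
clock: 9.82
eef_pos: [522.2, 76.1, 159.0]
tool_rot: [-3.139, 0.001, 1.335]
force: [0.5, -0.4, -0.2]
width: 0.1
gripper_force: 0.0
```

```bash
python3 red.py
```

```text
red [274.3 187.1] 10 0.05164862572579764
head frame [ 10.75544879   2.40063746 164.87526189] [ 0.95276444 -0.06951031  4.66642227] 9.8667
```

```bash
python3 -c "
from meas import *
a=get('scene');b=get('top')
for z in (300,400,500,600,700,800,900):
  P=[onz(b,u,v,z) for u,v in((395,128),(325,85),(450,125))]
  print(z,[(p.round()[:2],proj(a,p).round()) for p in P])
"
python3 plan.py 480 -130 110 1.262 6 6 1
```

```text
300 [(array([ 710., -142.]), array([401., 144.])), (array([807.,  12.]), array([386.,  97.])), (array([ 719., -262.]), array([447., 176.]))]
400 [(array([ 676., -128.]), array([392., 106.])), (array([764.,  12.]), array([378.,  64.])), (array([ 684., -236.]), array([438., 134.]))]
500 [(array([ 643., -113.]), array([382.,  58.])), (array([722.,  12.]), array([369.,  23.])), (array([ 650., -211.]), array([427.,  81.]))]
600 [(array([609., -99.]), array([368.,  -3.])), (array([679.,  12.]), array([357., -29.])), (array([ 615., -185.]), array([412.,  15.]))]
700 [(array([575., -84.]), array([349., -82.])), (array([636.,  12.]), array([341., -96.])), (array([ 581., -159.]), array([392., -71.]))]
800 [(array([542., -70.]), array([ 324., -184.])), (array([593.,  12.]), array([ 320., -183.])), (array([ 546., -133.]), array([ 364., -184.]))]
900 [(array([508., -55.]), array([ 290., -313.])), (array([550.,  12.]), array([ 290., -295.])), (array([ 512., -107.]), array([ 325., -323.]))]
from [525.   76.6 160.8] 1.3342531905939832
1 -3.52 0.08 0.85 0 0 0.69; 1 -3.52 0.12 0.85 0 0 0.69; 1 -3.52 0.16 0.85 0 0 0.69; 1 -3.52 0.20 0.85 0 0 0.69; 1 -3.52 0.25 0.85 0 0 0.69
1 -3.51 0.29 0.85 0 0 0.69
```

Call:
{"api": "move_arm", "payload": {
  "targets": "1 -3.5 0.1 0.8 0 0 0.7; 1 -3.5 0.1 0.8 0 0 0.7; 1 -3.5 0.2 0.8 0 0 0.7; 1 -3.5 0.2 0.8 0 0 0.7; 1 -3.5 0.2 0.8 0 0 0.7"
}}

```text
clock: 10.38
eef_pos: [484.4, -96.3, 117.1]
tool_rot: [-3.139, 0.0, 1.273]
force: [0.9, 0.2, 0.8]
width: 60.8
gripper_force: 0.0
```

Call:
{"api": "move_arm", "payload": {
  "targets": "1 -3.5 0.3 0.8 0 0 0.6; 1 0 0 0 0 0 0; 1 0 0 0 0 0 0"
}}

```text
clock: 10.63
eef_pos: [476.4, -131.6, 108.9]
tool_rot: [-3.138, 0.001, 1.258]
force: [-0.1, 0.2, -0.2]
width: 85.1
gripper_force: 0.0
```

```bash
python3 red.py; python3 plan.py 589.3 -296 70 1.262 6 6 1
```

```text
red [274.45454545 187.18181818] 11 0.04544045190447056
head frame [  11.34488622 -209.87415896  109.44006409] [0.01390266 0.28301822 0.09989542] 10.6833
from [ 477.6 -129.4  109.4] 1.261295483663735
1 -2.08 2.62 0.66 0 0 -0.01; 1 -2.08 2.62 0.66 0 0 -0.01; 1 -2.08 2.62 0.66 0 0 -0.01; 1 -2.08 2.62 0.66 0 0 -0.01; 1 -2.08 2.62 0.66 0 0 -0.01
1 -2.08 2.62 0.66 0 0 -0.01
```

Call:
{"api": "move_arm", "payload": {
  "targets": "1 -2.1 2.6 0.6 0 0 0; 1 -2.1 2.6 0.6 0 0 0; 1 -2.1 2.6 0.7 0 0 0; 1 -2.1 2.6 0.7 0 0 0; 1 -2.1 2.6 0.6 0 0 0"
}}

```text
clock: 11.1
eef_pos: [572.3, -267.3, 77.8]
tool_rot: [-3.141, -0.001, 1.266]
force: [0.7, -0.7, 0.1]
width: 85.3
gripper_force: 0.0
```

Call:
{"api": "move_arm", "payload": {
  "targets": "1 -2.0 2.6 0.7 0 0 0; 1 0 0 0 0 0 0; 1 0 0 0 0 0 0"
}}

```text
clock: 11.35
eef_pos: [590.1, -294.9, 70.1]
tool_rot: [-3.141, -0.001, 1.263]
force: [0.4, 0.4, -0.6]
width: 85.6
gripper_force: 0.0
```

```bash
python3 plan.py 589.3 -296 70 1.262 1 1 1; python3 -c "
from meas import *
a=get('scene')
save(a,'p1.png',(335,200,465,330),4.5)
s=read_state();p=s['eef_pos']
for P in (p,p+[0,0,36],np.array([596,-275,45]),np.array([589.3,-296,45])):
  print((proj(a,P)-[335,200]+.4)*4.5)
"
```

```text
from [ 590.1 -294.9   70.1] 1.2631218107677742
1 -0.13 -0.04 0.01 0 0 0.06
[246.40760704 364.49826901]
[259.0169174  326.12144934]
[223.04886002 357.63381255]
[241.02751303 394.6565557 ]
```

View pics/p1.png

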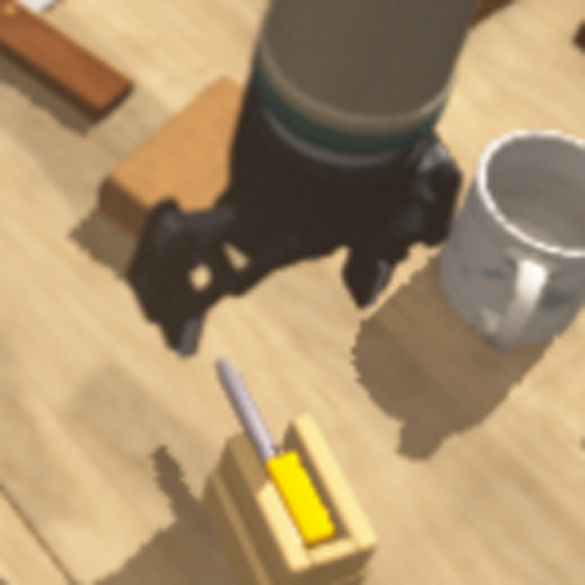

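```bash
python3 -c "
from meas import *
a=get('scene');s=read_state();print(s['eef_pos'])
for z in (83,95,106,119):
  L,Rr=[onz(a,335+u/4.5-.4,200+v/4.5-.4,z) for u,v in((185,350),(362,303))]
  print(z,L.round(1),Rr.round(1),((L+Rr)/2).round(1),np.linalg.norm(L-Rr).round(1),np.arctan2(*(Rr-L)[[1,0]]).round(3))
"
```

```text
[ 589.56215365 -292.60469457   70.96332033]
83 [ 563.7 -274.4   83. ] [ 654.7 -304.5   83. ] [ 609.2 -289.5   83. ] 95.8 -0.319
95 [ 557.7 -278.8   95. ] [ 647.1 -308.4   95. ] [ 602.4 -293.6   95. ] 94.2 -0.319
106 [ 552.1 -282.8  106. ] [ 640.2 -311.9  106. ] [ 596.2 -297.4  106. ] 92.7 -0.319
119 [ 545.6 -287.6  119. ] [ 632.  -316.1  119. ] [ 588.8 -301.8  119. ] 91.0 -0.319
```

Left tip (185,350), right tip (362,303). At the expected height their midpoint agrees with the reported x,y, so the offset is purely vertical, about 36 mm. Descending around the shank.

Call:
{"api": "move_arm", "payload": {
  "targets": "1 -0.1 0 2 0 0 0; 1 0 0 2 0 0 0; 1 0 0 1.6 0 0 0; 1 0 0 1.0 0 0 0; 1 0 0 0.6 0 0 0"
}}

```text
clock: 11.87
eef_pos: [588.5, -294.3, -1.5]
tool_rot: [-3.14, -0.001, 1.265]
force: [0.7, -0.1, 0.2]
width: 85.5
gripper_force: 0.0
```

Call:
{"api": "move_arm", "payload": {
  "targets": "1 0 0 0 0 0 0; -1 0 0 0 0 0 0; -1 0 0 0 0 0 0; -1 0 0 0 0 0 0; -1 0 0 0 0 0 0"
}}

```text
clock: 12.28
eef_pos: [589.6, -296.9, 0.2]
tool_rot: [3.14, 0.0, 1.263]
force: [-0.4, 0.5, 0.5]
width: 38.7
gripper_force: 0.0
```

Call:
{"api": "move_arm", "payload": {
  "targets": "-1 0 0 0 0 0 0; -1 0 0 0 0 0 0; -1 0 0 0 0 0 0; -1 0 0 0 0 0 0; -1 0 0 0 0 0 0"
}}

```text
clock: 12.7
eef_pos: [589.1, -296.7, -0.5]
tool_rot: [3.141, 0.0, 1.263]
force: [-0.8, 0.5, 2.0]
width: 8.2
gripper_force: 58.6
```

Call:
{"api": "move_arm", "payload": {
  "targets": "-1 0 0 0 0 0 0; -1 0 0 -0.3 0 0 0; -1 0 0 -0.3 0 0 0; -1 0 0 -0.4 0 0 0; -1 0 0 0 0 0 0"
}}

```text
clock: 13.12
eef_pos: [589.5, -296.8, 10.1]
tool_rot: [3.14, 0.0, 1.263]
force: [0.3, 0.3, -2.0]
width: 8.4
gripper_force: 58.5
```

```bash
python3 -c "
from meas import *
a=get('scene')
m=mask(a,(340,260,440,340),(22,200,120),(32,255,255));print(cen(m),cv2.minAreaRect(np.argwhere(m>0)[:,::-1].astype(np.float32)))
s=read_state();print(s['eef_pos'],s['force'],s['torque'],s['width'],s['gripper_force'])
m=mask(a,(340,260,440,340),(22,200,120),(32,255,255))
"
```

```text
(array([402.40816327, 307.74829932]), 147) ((402.4000549316406, 307.79998779296875), (20.57182502746582, 7.155416965484619), 63.43495178222656)
[ 589.41151189 -296.75777501    9.83570006] [ 0.99143663 -0.45623702 -1.08939262] [0.04121869 0.00807855 0.00392367] 8.570099438333282 58.51976539939642
```

Pin lifted level: the tab moved up 2.3 px for 10 mm of lift. I'll clear the holder and carry it to a free spot.

Call:
{"api": "move_arm", "payload": {
  "targets": "-1 0 0 -0.8 0 0 0; -1 0 0 -1.1 0 0 0; -1 0 0 -1.1 0 0 0; -1 0 0 -1.1 0 0 0; -1 0 0 -1.1 0 0 0"
}}

```text
clock: 13.58
eef_pos: [589.5, -296.8, 63.1]
tool_rot: [3.14, 0.0, 1.263]
force: [0.4, -0.5, -1.6]
width: 8.1
gripper_force: 58.6
```

Call:
{"api": "move_arm", "payload": {
  "targets": "-1 0 0 -0.6 0 0 0; -1 0 0 0 0 0 0"
}}

```text
clock: 13.75
eef_pos: [590.4, -297.3, 69.8]
tool_rot: [3.138, 0.001, 1.263]
force: [0.6, -0.1, -1.5]
width: 8.6
gripper_force: 58.6
```

```bash
python3 plan.py 515 -130 65 1.336 10 10 -1; python3 -c "
from meas import *
a=get('scene')
m=mask(a,(340,230,440,340),(22,200,120),(32,255,255));print(cen(m),cv2.minAreaRect(np.argwhere(m>0)[:,::-1].astype(np.float32)))
s=read_state();print(s['width'],s['gripper_force'])"
```

```text
from [ 590.4 -297.3   69.8] 1.2628206995006015
-1 1.37 -1.23 0.05 0 0 -0.42; -1 1.37 -1.22 0.05 0 0 -0.42; -1 1.38 -1.21 0.05 0 0 -0.42; -1 1.39 -1.20 0.05 0 0 -0.42; -1 1.40 -1.19 0.05 0 0 -0.42
-1 1.41 -1.18 0.05 0 0 -0.42; -1 1.42 -1.16 0.05 0 0 -0.42; -1 1.43 -1.15 0.05 0 0 -0.42; -1 1.43 -1.14 0.05 0 0 -0.42; -1 1.44 -1.13 0.05 0 0 -0.42
(array([408.76433121, 294.3566879 ]), 157) ((408.8000183105469, 294.60003662109375), (21.466251373291016, 7.155416965484619), 63.43495178222656)
8.475199534183016 58.575467336922884
```

Call:
{"api": "move_arm", "payload": {
  "targets": "-1 1.4 -1.2 0 0 0 -0.4; -1 1.4 -1.2 0 0 0 -0.4; -1 1.4 -1.2 0 0 0 -0.4; -1 1.4 -1.2 0 0 0 -0.4; -1 1.4 -1.2 0 0 0 -0.4"
}}

```text
clock: 14.22
eef_pos: [550.9, -211.3, 66.7]
tool_rot: [-3.14, -0.0, 1.298]
force: [-0.5, -1.1, -1.8]
width: 8.5
gripper_force: 58.6
```

Call:
{"api": "move_arm", "payload": {
  "targets": "-1 1.4 -1.2 0.5 0 0 -0.4; -1 1.4 -1.2 0.5 0 0 -0.4; -1 1.4 -1.2 0.5 0 0 -0.4; -1 1.4 -1.1 0.5 0 0 -0.5; -1 1.4 -1.1 0.5 0 0 -0.5"
}}

```text
clock: 14.63
eef_pos: [512.8, -128.9, 41.7]
tool_rot: [-3.141, -0.0, 1.337]
force: [-0.4, 0.3, -1.0]
width: 8.4
gripper_force: 58.6
```

Call:
{"api": "move_arm", "payload": {
  "targets": "-1 0 0 1.5 0 0 0; -1 0 0 1.5 0 0 0; -1 0 0 1.5 0 0 0; -1 0 0 1.0 0 0 0; -1 0 0 0 0 0 0"
}}

```text
clock: 15.05
eef_pos: [511.9, -129.3, -14.8]
tool_rot: [-3.137, 0.0, 1.337]
force: [0.1, 0.2, -1.3]
width: 8.5
gripper_force: 58.6
```

```bash
python3 -c "
from meas import *
s=read_state();print(s)"
```

```text
{'clock': 15.05, 'qpos': array([ 0.30258966,  0.7933487 , -0.16480841,  1.99658649,  0.32044238,
        0.38038243, -0.34726046]), 'qd': array([ 0.00988958, -0.03915537, -0.01353009, -0.01097528, -0.008238  ,
        0.03282133,  0.00887843]), 'tau': array([-2.75278520e-01, -5.32410049e+01, -1.57972757e+00, -8.54199260e+00,
        8.99259676e-02, -2.80288719e-01, -5.07548230e-02]), 'eef_pos': array([ 511.90975205, -129.31980531,  -14.78796358]), 'tool_rot': array([-3.13739417e+00,  2.20006612e-04,  1.33650658e+00]), 'force': array([ 0.06421681,  0.2144521 , -1.33317867]), 'torque': array([ 0.06064685, -0.018646  , -0.00709385]), 'gripper_force': 58.64390267059207, 'width': 8.52625895407419}
```

Lower toward the bench (rest expected near eef z = -31).

Call:
{"api": "move_arm", "payload": {
  "targets": "-1 0 0 0.5 0 0 0; -1 0 0 0.4 0 0 0; -1 0 0 0.3 0 0 0; -1 0 0 0 0 0 0"
}}

```text
clock: 15.38
eef_pos: [513.7, -129.8, -24.8]
tool_rot: [-3.142, -0.0, 1.336]
force: [0.0, -0.3, -2.3]
width: 8.5
gripper_force: 58.6
```

Call:
{"api": "move_arm", "payload": {
  "targets": "-1 0 0 0.15 0 0 0; -1 0 0 0 0 0 0"
}}

```text
clock: 15.55
eef_pos: [513.8, -129.8, -26.0]
tool_rot: [3.141, 0.0, 1.336]
force: [0.9, 0.2, -0.9]
width: 8.6
gripper_force: 58.7
```

Call:
{"api": "move_arm", "payload": {
  "targets": "-1 0 0 0.15 0 0 0; -1 0 0 0 0 0 0"
}}

```text
clock: 15.72
eef_pos: [513.8, -129.8, -27.6]
tool_rot: [3.141, 0.0, 1.336]
force: [-0.3, 1.0, -1.4]
width: 8.3
gripper_force: 58.7
```

Call:
{"api": "move_arm", "payload": {
  "targets": "-1 0 0 0.15 0 0 0; -1 0 0 0 0 0 0"
}}

```text
clock: 15.88
eef_pos: [513.7, -129.7, -29.3]
tool_rot: [-3.142, 0.0, 1.336]
force: [-0.3, 0.1, -0.5]
width: 8.4
gripper_force: 58.7
```

Call:
{"api": "move_arm", "payload": {
  "targets": "-1 0 0 0.15 0 0 0; -1 0 0 0 0 0 0"
}}

```text
clock: 16.05
eef_pos: [513.7, -129.7, -30.9]
tool_rot: [-3.142, -0.0, 1.336]
force: [0.3, 0.1, -1.1]
width: 8.4
gripper_force: 58.7
```

Call:
{"api": "move_arm", "payload": {
  "targets": "-1 0 0 0.1 0 0 0; -1 0 0 0 0 0 0"
}}

```text
clock: 16.22
eef_pos: [513.9, -129.6, -31.6]
tool_rot: [3.141, -0.0, 1.336]
force: [-0.2, 1.0, 2.9]
width: 8.2
gripper_force: 59.0
```

Touchdown at the predicted height. Release and rise.

Call:
{"api": "move_arm", "payload": {
  "targets": "1 0 0 -0.05 0 0 0; 1 0 0 0 0 0 0; 1 0 0 0 0 0 0; 1 0 0 0 0 0 0; 1 0 0 0 0 0 0"
}}

```text
clock: 16.63
eef_pos: [513.7, -129.8, -31.2]
tool_rot: [-3.142, 0.0, 1.336]
force: [0.1, 0.9, 0.5]
width: 68.5
gripper_force: 0.0
```

Call:
{"api": "move_arm", "payload": {
  "targets": "1 0 0 -1 0 0 0; 1 0 0 -2 0 0 0; 1 0 0 -3 0 0 0; 1 0 0 -3 0 0 0; 1 0 0 0 0 0 0"
}}

```text
clock: 17.05
eef_pos: [517.5, -130.3, 64.2]
tool_rot: [3.132, -0.0, 1.336]
force: [-0.3, -0.3, -0.2]
width: 85.3
gripper_force: 0.0
```

Run:
```python
from meas import *
a=get('scene');b=get('top')
s=read_state();print(s['eef_pos'],s['tool_rot'],s['width'])
for n,d in(('s',a),('t',b)):
    u,v=proj(d,[499,-191,28]);u,v=int(u),int(v)
    m=mask(d,(u-25,v-25,u+25,v+25),(22,180,100),(34,255,255))
    if m.any(): c,k=cen(m);print(n,c,k,cv2.minAreaRect(np.argwhere(m>0)[:,::-1].astype(np.float32)),onz(d,*c,28),onz(d,*c,22))
u,v=map(int,proj(a,[499,-170,28]));save(a,'p2.png',(u-50,v-50,u+50,v+50),5)
print([((proj(a,p)-[u-50,v-50]+.4)*5).round() for p in ([499,-191,28],[519,-108,14])])
```

```text
[ 514.79216491 -130.12676871   60.62405354] [3.13811858e+00 2.77686493e-05 1.33596215e+00] 85.67469438471231
s [328.35135135 277.76576577] 111 ((328.1000671386719, 277.7000732421875), (16.54690170288086, 6.708203315734863), 63.43495178222656) [ 498.12952162 -192.17582426   28.        ] [ 500.4131421  -189.49912259   22.        ]
[array([279., 288.]), array([213., 163.])]
```

View pics/p2.png

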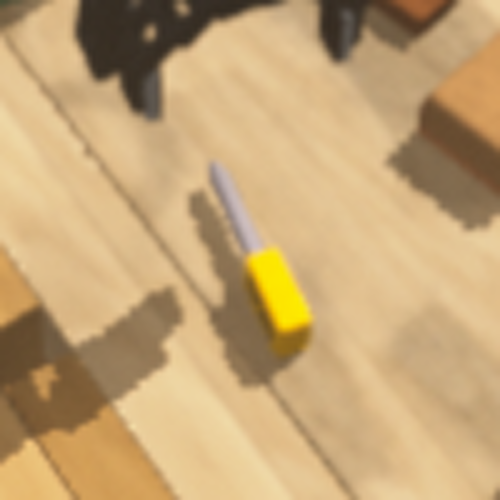

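The pin lies flat: tip at (213,163), tab centre near (279,290), both as predicted. I'll grip the tab.

```bash
python3 plan.py 499.2 -190.2 0 1.336 4 4 1
```

```text
from [ 514.8 -130.1   60.6] 1.3359621478886265
1 -1.55 -0.03 1.52 0 0 -0.00; 1 -1.55 -0.03 1.52 0 0 -0.00; 1 -1.55 -0.03 1.52 0 0 -0.00; 1 -1.55 -0.03 1.52 0 0 -0.00
```

Call:
{"api": "move_arm", "payload": {
  "targets": "1 -1.5 0 1 0 0 0; 1 -1.5 0 1.5 0 0 0; 1 -1.6 0 1.5 0 0 0; 1 -1.6 0 2 0 0 0; 1 0 0 0 0 0 0"
}}

```text
clock: 17.57
eef_pos: [493.5, -194.4, -5.9]
tool_rot: [-3.132, 0.003, 1.331]
force: [-1.5, -1.1, -0.5]
width: 85.3
gripper_force: 0.0
```

Call:
{"api": "move_arm", "payload": {
  "targets": "1 0 0 1.2 0 0 0; 1 0 0 1.0 0 0 0; 1 0 0 0.6 0 0 0; 1 0 0 0.4 0 0 0; 1 0 0 0 0 0 0"
}}

```text
clock: 17.98
eef_pos: [498.7, -189.4, -34.1]
tool_rot: [-3.14, -0.0, 1.337]
force: [0.5, -0.6, 0.5]
width: 85.2
gripper_force: 0.0
```

```bash
python3 plan.py 499.2 -190.2 -32 1.336 1 1 1
```

```text
from [ 498.7 -189.4  -34.1] 1.3371250572916793
1 -0.07 0.07 -0.21 0 0 0.06
```

Call:
{"api": "move_arm", "payload": {
  "targets": "1 0 0 -0.2 0 0 0; -1 0 0 0 0 0 0; -1 0 0 0 0 0 0; -1 0 0 0 0 0 0; -1 0 0 0 0 0 0"
}}

```text
clock: 18.4
eef_pos: [499.5, -190.2, -30.8]
tool_rot: [3.141, 0.0, 1.336]
force: [0.6, -0.6, 0.3]
width: 38.7
gripper_force: 0.0
```

Call:
{"api": "move_arm", "payload": {
  "targets": "-1 0 0 0 0 0 0; -1 0 0 0 0 0 0; -1 0 0 0 0 0 0; -1 0 0 0 0 0 0; -1 0 0 0 0 0 0"
}}

```text
clock: 18.82
eef_pos: [499.6, -190.1, -30.8]
tool_rot: [3.141, 0.0, 1.336]
force: [-0.9, -0.7, 5.0]
width: 16.8
gripper_force: 59.3
```

```bash
python3 -c "
from meas import *
s=read_state();print(s['eef_pos'],s['tool_rot'],s['force'],s['width'],s['gripper_force'])"
```

```text
[ 499.5774599  -190.14603796  -30.81864715] [3.14094704e+00 1.18675217e-04 1.33626806e+00] [-0.87186252 -0.71934602  4.97601936] 16.820223172218466 59.336886405944824
```

Call:
{"api": "move_arm", "payload": {
  "targets": "-1 0 0 -0.5 0 0 0; -1 0 0 -1.5 0 0 0; -1 0 0 -2 0 0 0; -1 0 0 -2 0 0 0; -1 0 0 0 0 0 0"
}}

```text
clock: 19.23
eef_pos: [501.3, -190.6, 31.7]
tool_rot: [3.137, 0.0, 1.336]
force: [0.5, -0.5, -0.3]
width: 16.9
gripper_force: 58.7
```

```bash
python3 plan.py 454.3 -57.7 10.2 1.336 6 6 -1; python3 -c "
from meas import *
a=get('scene')
print('bore crop',(proj(a,HC+HR@[-28,-21,55])-[234,165]+.4)*5,'axle',(proj(a,HC+HR@[0,-21,55])-[234,165]+.4)*5)
h=cv2.cvtColor(a['color'],cv2.COLOR_RGB2HSV)
print(a['color'][200:212,262:276].sum(2))
s=read_state();print(s['force'],s['width'],s['gripper_force'])
"
```

```text
from [ 501.3 -190.6   31.7] 1.3360714030059324
-1 1.97 -1.28 0.36 0 0 0.00; -1 1.97 -1.28 0.36 0 0 0.00; -1 1.97 -1.28 0.36 0 0 0.00; -1 1.97 -1.28 0.36 0 0 0.00; -1 1.97 -1.28 0.36 0 0 0.00
-1 1.97 -1.28 0.36 0 0 0.00
bore crop [170.72502477 202.76164879] axle [220.90200991 189.11221234]
[[302 258 219 210 200 189 191 183 179 186 182 178 181 185]
 [288 221 201 201 196 185 183 185 177 175 178 178 186 227]
 [245 198 190 181 181 181 182 179 180 179 179 186 222 282]
 [188 181 181 177 178 182 186 182 175 177 180 196 242 288]
 [178 176 182 187 192 197 203 192 176 182 180 196 235 256]
 [182 178 184 197 207 217 222 206 186 180 179 188 214 239]
 [179 183 185 196 212 221 224 210 187 182 178 183 198 224]
 [178 176 175 185 202 213 212 202 186 182 181 179 186 192]
 [177 180 180 178 190 197 198 189 180 183 180 178 181 182]
 [176 182 179 182 181 185 181 178 179 179 180 180 178 178]
 [181 181 175 180 183 181 179 181 178 181 178 176 180 177]
 [182 181 182 178 183 176 180 179 183 179 180 178 180 182]]
[ 0.22843759  1.18443968 -0.98267232] 16.93003475142262 58.71284902095795
```

The hole shows at scene (267.6,205.7), within 0.5 px of my prediction. Moving to the pre-insert pose.

Call:
{"api": "move_arm", "payload": {
  "targets": "-1 2 -1.3 0.3 0 0 0; -1 2 -1.3 0.3 0 0 0; -1 2 -1.3 0.4 0 0 0; -1 2 -1.3 0.4 0 0 0; -1 2 -1.3 0.4 0 0 0"
}}

```text
clock: 19.7
eef_pos: [458.0, -76.8, 9.8]
tool_rot: [-3.14, 0.0, 1.336]
force: [0.5, 0.8, -0.9]
width: 17.2
gripper_force: 58.7
```

Call:
{"api": "move_arm", "payload": {
  "targets": "-1 1.8 -1.2 0.3 0 0 0; -1 0 0 0 0 0 0; -1 0 0 0 0 0 0"
}}

```text
clock: 19.95
eef_pos: [450.6, -56.1, 6.9]
tool_rot: [-3.139, 0.0, 1.339]
force: [0.0, -0.6, -1.1]
width: 16.8
gripper_force: 58.8
```

```bash
python3 plan.py 456.6 -48 10.2 1.336 1 1 -1
python3 - <<'E'
from meas import *
a=get('scene');s=read_state();p=s['eef_pos']
ax=np.array([np.cos(s['tool_rot'][2]),np.sin(s['tool_rot'][2]),0])
tip=p+[0,0,44.8]+84.5*ax
print('tip head frame rel bore',HR.T@(tip-HC)-[-28,-21,55], s['tool_rot'],s['width'])
S=(225,165,325,265);print('tip pix',(proj(a,tip)-[225,165]+.4)*5,'bore',(proj(a,HC+HR@[-28,-21,55])-[225,165]+.4)*5)
save(a,'p3.png',S,5)
m=mask(a,(230,190,320,270),(22,180,100),(34,255,255));c,k=cen(m);print(c,k,'tab pred',proj(a,p+[0,0,58.8]))
E
```

```text
from [450.6 -56.1   6.9] 1.3393163629652207
-1 0.92 0.40 -0.33 0 0 0.19
tip head frame rel bore [ -2.99138425 -40.31498109  -3.01991714] [-3.14042534e+00  4.90413956e-04  1.33719146e+00] 16.776082578729063
tip pix [232.47890346 262.63082846] bore [215.72502477 202.76164879]
[279.57692308 234.88461538] 26 tab pred [280.75757812 238.63682553]
```

View pics/p3.png

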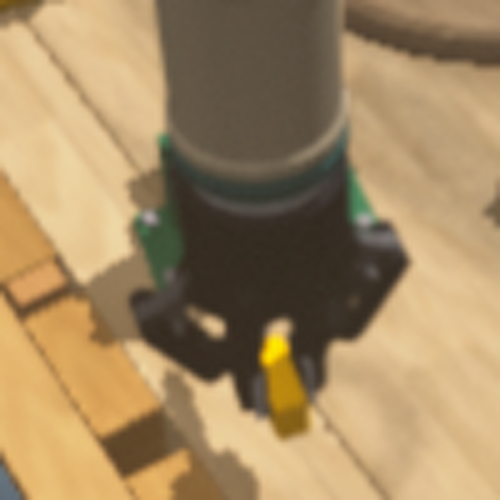

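Gripper hides the shank here (only the tab is visible, at (280,390)), so I'll use dead reckoning plus force. Correcting +3 mm in x and z.

Call:
{"api": "move_arm", "payload": {
  "targets": "-1 0.5 0.3 -0.3 0 0 0; -1 0 0 0 0 0 0; -1 0 0 0 0 0 0"
}}

```text
clock: 20.25
eef_pos: [457.0, -53.8, 11.0]
tool_rot: [3.14, -0.0, 1.335]
force: [-0.3, -0.1, -0.4]
width: 16.9
gripper_force: 58.8
```

```bash
cat > tip.py <<'E'
from meas import *
s=read_state();p=s['eef_pos'];y=s['tool_rot'][2]
tip=p+[0,0,44.8]+84.5*np.array([np.cos(y),np.sin(y),0])
print('tip rel bore',(HR.T@(tip-HC)-[-28,-21,55]).round(1),'yaw err',round(y-np.pi/2-HY,4),'F',(HR.T@s['force']).round(1),'T',(HR.T@s['torque']).round(2),s['width'].__round__(1),s['clock'])
E
python3 tip.py
```

```text
tip rel bore [  1.8 -35.6   0.8] yaw err -0.0008 F [-0.3 -0.2 -0.4] T [-0.01  0.03 -0.  ] 16.9 20.25
```

Call:
{"api": "move_arm", "payload": {
  "targets": "-1 1 -0.2 0.1 0 0 0; -1 1 0 0 0 0 0; -1 0.8 0 0 0 0 0; -1 0 0 0 0 0 0; -1 0 0 0 0 0 0"
}}

```text
clock: 20.67
eef_pos: [460.7, -24.4, 9.8]
tool_rot: [3.141, -0.0, 1.338]
force: [-0.4, -0.7, -1.3]
width: 16.7
gripper_force: 58.8
```

```bash
python3 tip.py
```

```text
tip rel bore [-1.8 -6.2 -0.4] yaw err 0.0025 F [-0.2 -0.8 -1.3] T [-0.07  0.01  0.02] 16.7 20.6667
```

Call:
{"api": "move_arm", "payload": {
  "targets": "-1 0 0 0 0 0 0; -1 0 0 0 0 0 0"
}}

```text
clock: 20.83
eef_pos: [460.3, -25.9, 9.8]
tool_rot: [-3.141, 0.0, 1.336]
force: [1.1, -0.7, -0.7]
width: 16.5
gripper_force: 58.8
```

```bash
python3 tip.py
```

```text
tip rel bore [-1.6 -7.7 -0.4] yaw err 0.0001 F [ 1.2 -0.5 -0.7] T [-0.04 -0.04  0.  ] 16.5 20.8333
```

Shift +1.5 mm in x, then advance into the cheek.

Call:
{"api": "move_arm", "payload": {
  "targets": "-1 0 0.15 0 0 0 0; -1 0.5 0 0 0 0 0; -1 0.5 0 0 0 0 0; -1 0.5 0 0 0 0 0; -1 0 0 0 0 0 0"
}}

```text
clock: 21.25
eef_pos: [465.9, -9.5, 9.8]
tool_rot: [3.141, -0.001, 1.338]
force: [0.7, 0.4, -1.2]
width: 16.7
gripper_force: 58.8
```

```bash
python3 tip.py
```

```text
tip rel bore [-0.1  9.5 -0.4] yaw err 0.0025 F [ 0.6  0.5 -1.2] T [-0.03 -0.03  0.01] 16.7 21.25
```

Call:
{"api": "move_arm", "payload": {
  "targets": "-1 0.4 0 0 0 0 0; -1 0.4 0 0 0 0 0; -1 0.4 0 0 0 0 0; -1 0 0 0 0 0 0"
}}

```text
clock: 21.58
eef_pos: [468.5, 1.6, 9.8]
tool_rot: [3.141, -0.001, 1.338]
force: [0.3, 0.0, -1.5]
width: 16.7
gripper_force: 58.8
```

```bash
python3 tip.py
```

```text
tip rel bore [-0.2 21.  -0.4] yaw err 0.002 F [ 0.3  0.1 -1.5] T [0.05 0.1  0.07] 16.7 21.5833
```

Call:
{"api": "move_arm", "payload": {
  "targets": "-1 0.4 0 0 0 0 0; -1 0.4 0 0 0 0 0; -1 0.4 0 0 0 0 0; -1 0 0 0 0 0 0"
}}

```text
clock: 21.92
eef_pos: [471.2, 13.3, 9.8]
tool_rot: [3.141, -0.001, 1.338]
force: [-0.9, 0.0, -0.4]
width: 16.7
gripper_force: 58.8
```

```bash
python3 tip.py
```

```text
tip rel bore [-0.2 32.9 -0.4] yaw err 0.0018 F [-0.9 -0.2 -0.4] T [ 0.03  0.11 -0.01] 16.7 21.9167
```

Call:
{"api": "move_arm", "payload": {
  "targets": "-1 0.4 0 0 0 0 0; -1 0.4 0 0 0 0 0; -1 0.4 0 0 0 0 0; -1 0 0 0 0 0 0"
}}

```text
clock: 22.25
eef_pos: [474.1, 25.0, 9.8]
tool_rot: [3.141, -0.001, 1.338]
force: [-0.9, 0.5, -1.2]
width: 17.1
gripper_force: 58.7
```

```bash
python3 tip.py
```

```text
tip rel bore [-0.2 45.  -0.4] yaw err 0.0018 F [-0.9  0.3 -1.2] T [0.11 0.15 0.05] 17.1 22.25
```

Call:
{"api": "move_arm", "payload": {
  "targets": "-1 0.4 0 0 0 0 0; -1 0.4 0 0 0 0 0; -1 0.3 0 0 0 0 0; -1 0 0 0 0 0 0"
}}

```text
clock: 22.58
eef_pos: [476.5, 35.5, 9.8]
tool_rot: [3.141, -0.001, 1.337]
force: [-0.2, 1.2, -1.8]
width: 16.5
gripper_force: 58.7
```

```bash
python3 tip.py
```

```text
tip rel bore [-0.2 55.8 -0.4] yaw err 0.0017 F [-0.5  1.1 -1.8] T [0.01 0.17 0.04] 16.5 22.5833
```

Push on until the shoulder meets the cheek.

Call:
{"api": "move_arm", "payload": {
  "targets": "-1 0.2 0 0 0 0 0; -1 0.2 0 0 0 0 0; -1 0 0 0 0 0 0"
}}

```text
clock: 22.83
eef_pos: [477.3, 38.7, 9.8]
tool_rot: [-3.142, -0.0, 1.337]
force: [-0.6, 0.6, -1.7]
width: 16.9
gripper_force: 58.7
```

Call:
{"api": "move_arm", "payload": {
  "targets": "-1 0.15 0 0 0 0 0; -1 0.15 0 0 0 0 0; -1 0 0 0 0 0 0"
}}

```text
clock: 23.08
eef_pos: [477.5, 39.9, 9.8]
tool_rot: [-3.141, 0.002, 1.335]
force: [-2.0, -3.9, 0.6]
width: 16.7
gripper_force: 58.9
```

```bash
python3 tip.py
```

```text
tip rel bore [-0.1 60.3 -0.4] yaw err -0.0006 F [-1.  -4.3  0.6] T [-0.79  0.07  0.09] 16.7 23.0833
```

Call:
{"api": "move_arm", "payload": {
  "targets": "-1 0.15 0 0 0 0 0; -1 0.15 0 0 0 0 0; -1 0 0 0 0 0 0"
}}

```text
clock: 23.33
eef_pos: [477.3, 39.9, 9.8]
tool_rot: [-3.14, 0.006, 1.333]
force: [-2.8, -10.6, 1.4]
width: 16.8
gripper_force: 59.2
```

```bash
python3 tip.py; python3 red.py | head -1
```

```text
tip rel bore [-0.  60.2 -0.4] yaw err -0.003 F [ -0.3 -11.    1.4] T [-2.05 -0.16  0.13] 16.8 23.3333
head frame [-28.28048775 -45.23748687   9.82079658] [  0.91425819 -10.6255313    2.98172356] 23.3833
```

Firm stop: 11 N with no further travel, so the shoulder is seated. Ease off, open and rise.

Call:
{"api": "move_arm", "payload": {
  "targets": "-1 -0.2 0 0 0 0 0; -1 0 0 0 0 0 0; 1 0 0 0 0 0 0; 1 0 0 0 0 0 0; 1 0 0 0 0 0 0"
}}

```text
clock: 23.8
eef_pos: [479.2, 43.4, 10.0]
tool_rot: [3.14, -0.002, 1.337]
force: [0.8, 0.1, -0.2]
width: 52.3
gripper_force: 0.0
```

Call:
{"api": "move_arm", "payload": {
  "targets": "1 0 0 0 0 0 0; 1 0 0 0 0 0 0; 1 0 0 0 0 0 0; 1 -0.2 0 -0.5 0 0 0; 1 0 0 -1 0 0 0"
}}

```text
clock: 24.22
eef_pos: [476.7, 39.9, 24.6]
tool_rot: [-3.139, 0.001, 1.336]
force: [-0.4, 0.1, -0.2]
width: 85.2
gripper_force: 0.0
```

Call:
{"api": "move_arm", "payload": {
  "targets": "1 0 0 -2 0 0 0; 1 0 0 -3 0 0 0; 1 0 0 -3.5 0 0 0; 1 -2 0 -3.5 0 0 0; 1 -3 0 0 0 0 0"
}}

```text
clock: 24.63
eef_pos: [471.3, -5.5, 151.4]
tool_rot: [3.129, -0.005, 1.342]
force: [1.7, -0.9, -0.3]
width: 85.1
gripper_force: 0.0
```

Call:
{"api": "move_arm", "payload": {
  "targets": "1 -4 0 0 0 0 0; 1 -4 0 0 0 0 0; 1 -4 0 0 0 0 0; 1 -4 0 0 0 0 0; 1 0 0 0 0 0 0"
}}

```text
clock: 25.05
eef_pos: [425.6, -173.3, 145.6]
tool_rot: [3.142, 0.005, 1.323]
force: [-0.2, -1.5, -0.8]
width: 85.6
gripper_force: 0.0
```

```bash
python3 red.py
python3 - <<'E'
from meas import *
a=get('scene');b=get('top')
for n,d in(('s',a),('t',b)):
    u,v=map(int,proj(d,HC+HR@[-28,-43.5,67]))
    print(n,u,v,[proj(d,HC+HR@[-28,-43.5+o,67]).round(1).tolist() for o in(-22,0,22)])
    m=mask(d,(u-20,v-20,u+20,v+20),(22,180,90),(34,255,255))
    if m.any(): c,k=cen(m);print(c,k,HR.T@(onz(d,*c,66)-HC),cv2.minAreaRect(np.argwhere(m>0)[:,::-1].astype(np.float32)))
E
```

```text
head frame [ -28.50989447 -260.16082627  145.56368749] [ 0.33850647  0.28485131 -0.53957312] 25.1
s 269 208 [[272.3, 214.3], [269.8, 208.2], [267.4, 202.3]]
[268.675  209.9375] 80 [-32.33371162 -47.37096113  66.        ] ((268.6500244140625, 209.95001220703125), (11.067972183227539, 7.589465141296387), 71.56504821777344)
t 311 243 [[319.4, 245.3], [311.1, 243.2], [302.8, 241.1]]
[311.5785124  244.21487603] 121 [-30.12408225 -45.31267422  66.        ] ((311.6764831542969, 244.29412841796875), (16.97749137878418, 7.033533096313477), 14.03624439239502)
```

Call:
{"api": "move_arm", "payload": {
  "targets": "1 -3 -2 -2 0 0 0; 1 -3 -2 -2 0 0 0; 1 -3 0 0 0 0 0; 1 0 0 0 0 0 0; 1 0 0 0 0 0 0"
}}

```text
clock: 25.62
eef_pos: [369.6, -242.1, 185.4]
tool_rot: [3.14, 0.0, 1.336]
force: [-0.2, 0.5, 0.1]
width: 85.5
gripper_force: 0.0
```

```bash
python3 red.py
python3 - <<'E'
from meas import *
b=get('top');a=get('scene')
for lo,hi in(((0,110,40),(8,255,255)),((170,110,40),(180,255,255))):
    for n,d,bx in(('t',b,(285,212,312,250)),('s',a,(250,176,300,200))):
        m=mask(d,bx,lo,hi)
        if m.any(): c,k=cen(m);print(n,c,k,wheelang(d,*c))
E
```

```text
head frame [ -67.40738473 -343.21718513  185.09352325] [0.17589893 0.43561016 0.01266407] 25.6667
t [296.70588235 228.23529412] 17 (np.float64(0.07900170483232628), array([ -3.66975917,  -0.77850052, 101.35496594]))
t [297.5        229.66666667] 6 (np.float64(0.14294737767960045), array([ -6.62443858,  -3.59818957, 101.02571904]))
```

Call:
{"api": "move_arm", "payload": {
  "targets": "1 -4 0 0 0 0 0; 1 -4 0 0 0 0 0; 1 -4 0 0 0 0 0; 1 -4 0 0 0 0 0; 1 -4 0 0 0 0 0"
}}

```text
clock: 26.18
eef_pos: [323.7, -436.6, 184.5]
tool_rot: [-3.142, -0.001, 1.34]
force: [0.4, -0.8, 0.3]
width: 85.5
gripper_force: 0.0
```

Call:
{"api": "move_arm", "payload": {
  "targets": "1 -4 2 0 0 0 0; 1 -3 2 0 0 0 0; 1 0 0 0 0 0 0; 1 0 0 0 0 0 0"
}}

```text
clock: 26.52
eef_pos: [346.3, -510.7, 183.5]
tool_rot: [-3.141, -0.002, 1.338]
force: [-0.4, 1.2, 0.7]
width: 85.4
gripper_force: 0.0
```

```bash
python3 red.py
python3 - <<'E'
from meas import *
b=get('top');a=get('scene')
for n,d,bx in(('t',b,(285,212,312,250)),('s',a,(255,178,295,198))):
    im=d['color'].astype(float);w=np.clip(im[...,0]-1.5*np.maximum(im[...,1],im[...,2])-5,0,None)
    x0,y0,x1,y1=bx;W=np.zeros_like(w);W[y0:y1,x0:x1]=w[y0:y1,x0:x1]
    v,u=np.indices(W.shape);t=W.sum();c=((u*W).sum()/t,(v*W).sum()/t) if t else (0,0)
    print(n,c,t,wheelang(d,*c)if t else'')
E
```

```text
head frame [ -28.18718821 -609.68001067  183.6941012 ] [-1.01861478  1.19916555  0.08355031] 26.5667
t (np.float64(296.03480278422273), np.float64(227.1919124958568)) 1508.5 (np.float64(0.03352354114650003), array([ -1.5585527 ,   1.51120099, 101.47387345]))
s (0, 0) 0.0
```

Top view puts the red mark at about 0.03 rad and the tab seated against the cheek. Handing in.

```bash
python3 -c "
from h import *
print(order.finish_job())"
```

```text
the job is handed in; nothing more can be done
None
```

The wheel is at its red mark (about 0.03 rad by the top camera), the pin is pushed home through both cheeks and let go, and I handed the job in at about 26.6 s; the hand-in call gave no verdict.

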